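# Double lid on the pickling jar: set both, lift the cover alone

### The arm

A 7-joint arm with a two-finger parallel gripper is mounted at the origin on a cart in front of the work surface, level with it; the furniture and walls round the work are solid. World frame = base frame: x ahead of the robot, y to its left, z up, the work surface at z = 0. Lengths are in m, angles in degrees, forces in N, time in s.
With the tool pointing down it reaches from about 0.425 to 1.025 m from the base axis. Payload 9.4 kg.
Tool frame: the origin (TCP) lies midway between the tips of the shut fingers; the grasp point (between the pads) lies 19 mm behind it; z points along the fingers, y is the direction in which the jaws open and shut (so a half turn about z gives the same grasp; the last joint's range is limited). The gripper opens to 85 mm and grips with 20 to 120 N. Pads are 22 mm wide; open, the fingers measure 114 mm over their backs; the gripper's body (76 mm by 85 mm) begins 54 mm behind the grasp point. The pads swing forward as they close: fully open they stand 13 mm farther back than shut.
Start: joints at [-74.754, 34.337, -0.143, 91.639, 0.103, 54.024, -4.572], TCP at [0.244, 0.683, 0.231] pointing down, gripper open.
Joint ranges: [-147.43, 147.43], [-19.82, 112.94], [-74.19, 73.91], [6.32, 146.72], [-59.91, 239.91], [6.04, 106.73], [-150.56, 150.56]. Speed limits (degrees/s): [127.2, 127.2, 172.46, 172.46, 180, 180, 180].

### API

Orientations are given as a 3x3 rotation matrix whose columns are the frame's x, y, z axes.
In Python, from rig import readout, cams, ctrl gives the robot as it stands.
- The arm moves only by the tool jog_arm, never from a script. Its argument "deltas" is a list of rows, each an object of numbers: "grip": the closure, from 0 (fully open) to 1 (shut); "tx", "ty", "tz": the shift along the world's x, y, z in cm; "spin": the turn about the world's z in rad. In form: [{"grip": .., "tx": .., "ty": .., "tz": .., "spin": ..}, ...]. A call has 1 to 5 rows; each row is the pose to reach, as a shift and turn from the pose commanded when the call began; what a row does not reach only later rows make up. A row lasts 1/12 s, in which the tool goes at most 41.7 mm and 7.16 degrees, less where a joint would pass 70% of its speed; a pose out of reach is approached as far as the arm can. A call with a gripper value outside its range is refused whole. The fingers move at their own pace and stop on an object; the grip force is fixed at half the most. Time passes only in rows, so rows that repeat a pose let the fingers close. It gives the time, the measured TCP pose, the force and the opening at its end, in the units of the state.
- readout.state(): the state, without advancing time (a new reading comes with each control period).
- cams.snapshot(name): name is "side" or "top"; returns a dict with "frame" (480x640x3 uint8, blue, green, red), "range_z" (480x640 float32, m along the optical axis (not along the pixel's ray), 0 where there is no reading), "intrinsics" (3x3 intrinsics, pixels), "camera_from_world" (4x4, takes a point from world to camera coordinates). Camera axes: x right, y up, looking along -z (the intrinsics and any distortion apply to the point x, -y, -z); pixel columns grow to the right and rows downward; lengths in m; the calibration is good to about 2 mm. A picture is of the moment at which its call begins.
- ctrl.finish_job(): hands the job in, once; it reports no verdict.
The state is a dict: "t": time; "q": joint angles; "joint_vel": joint speeds; "effort": joint torques, N m; "position": TCP position; "ee_rot": TCP orientation; "contact_force": force on the tool from outside, world axes, zero at the start; "wrist_torque": the same for the moment, N m; "finger_gap": finger opening in m.
Only numpy, scipy, OpenCV 4.12 (cv2) and the standard library are available. Lean on these libraries where they do the work, as an engineer would, in place of code of your own. Each camera call takes 0.05 s, during which the arm holds its last target. There are 200 camera calls.

### The job

The jar of gherkins gets its double lid: take the white press lid together with the wooden cover that rides on it out of the saucer, by the white stem, and lower the pair gently, not dropping it, into the jar until the press plate rests on the gherkins and the cover sits flat on the rim. Let go of the stem, take the wooden cover by its collar and lift it alone, straight up, until all of it is a few centimetres above the top of the stem, leaving the press lid sitting undisturbed on the gherkins. Finish still holding the cover level in the air, so that I can pour the brine in; leave the jar and the other things where they stand.

Things in the scene. Friction and masses are not known exactly. Their poses are not given: they have to be found in the camera images.
- jar: Clear glass pickling jar, open at the top, loose on the worktop, 0.9 kg. Outside diameter 108 (111 at the rim), height 110, inside diameter 100. Packed with upright green gherkins, tops 64 above the jar's underside. Origin: centre of the underside; z up its axis.
- press: Inner lid (press), white ceramic, loose, 0.2 kg: round plate (diameter 88, 8 thick), hub (diameter 34, 8 to 26 above the underside), straight stem (diameter 20) up to 110. Starts upright in a blue saucer (diameter 170, rim 18 high, floor 5 above the worktop). Origin: centre of the plate's underside; z up the stem. Home in the jar: origin 64 above the jar's.
- stem_top (a point): Centre of the top end of the press's white stem (20 wide), 110 above the plate's underside; the place to grip the press, from above. At the start 48 of stem stand out above the cover's collar. As the pair is lowered the cover stops on the jar's rim and the press slides 20 further down through it: then 28 stand out.
- cover: Outer lid (cover), beech, loose, 0.12 kg: disc (diameter 114, 6 thick), collar on top, white lip (diameter 93, 8 deep) below that enters the jar's mouth, bore of 26 right through, free on the stem. Starts lying on the press's hub, origin 26 above the press's: lifting the press carries it along. Origin: centre of the disc's underside, z up; on the rim it is 110 above the jar's origin.
- collar_top (a point): Centre of the upper end of the cover's round collar (diameter 40, 30 tall), 36 above the cover's origin: the place to grip the cover, from above, with the stem's end standing up between the fingers. Lifted by it, the cover alone comes up over the stem.
- salt_jar: Bystander: small salt jar with dark cap, 41 x 41 x 105. Origin: centre of the underside.
- pepper_mill: Bystander: small glass mill with grey top, 44 x 44 x 90. Origin: centre of the underside.
- teaspoon: Bystander: teaspoon lying flat, 130 x 27 x 11. Origin: centre of the underside.
- blue_mug: Bystander: blue mug, 89 x 126 x 97. Origin: centre of the underside.
- dish_brush: Bystander: turquoise dish brush with a bow handle, 30 x 85 x 55. Origin: centre of the underside.
Things that resemble listed ones, but are neither listed nor needed, are in the scene too. Leave any pink or yellow look-alike of the jar alone.

How it is judged:
By the outcome, as a careful person would: the job done as asked, in the order asked, and still so for the second after the job is handed in, while the arm keeps its last pose, push and grip.
It also fails if it takes over 54 s, if anything falls off the work surface, if the arm or the gripper's body presses on something with over 40 N, if the wrist force passes 120 N, or if a joint passes its speed limit or range.

## Working session

There is one attempt and no reset: what is moved stays moved. The work goes in short steps, Python scripts to look and compute and a tool call to move; the robot and the scene stay as the last step left them, time stands still between calls to the robot, and variables do not carry over. Pictures are saved under pics/ and viewed, about 8 in all and at most 12, crops included, and the job is handed in when it is done.

Besides the shell and the picture viewer there is one more tool, called after "Call:" by a JSON object that holds its "fn" and its "kwargs". jog_arm: Moves the arm, as the interface text tells. Its arguments: {"type":"object","properties":{"deltas":{"type":"array"}},"required":["deltas"]}

```bash
mkdir -p pics; cat > h.py <<'E'
import numpy as np, cv2
from rig import readout, cams, ctrl
def snap(n):
    s=cams.snapshot(n); s={k:np.array(v) for k,v in s.items()}; return s
def pts(s):
    K=s['intrinsics'];T=np.linalg.inv(s['camera_from_world']);z=s['range_z']
    v,u=np.mgrid[:z.shape[0],:z.shape[1]]
    P=np.stack([(u-K[0,2])/K[0,0]*z,-(v-K[1,2])/K[1,1]*z,-z,np.ones_like(z)],-1)@T.T
    P=P[...,:3]; P[z==0]=np.nan; return P
def ray(s,u,v,h):
    K=s['intrinsics'];T=np.linalg.inv(s['camera_from_world'])
    d=T[:3,:3]@np.array([(u-K[0,2])/K[0,0],-(v-K[1,2])/K[1,1],-1]);o=T[:3,3]
    return o+d*(h-o[2])/d[2]
def proj(s,p):
    K=s['intrinsics'];c=s['camera_from_world']@np.append(p,1);return K[0,0]*c[0]/-c[2]+K[0,2],K[1,1]*-c[1]/-c[2]+K[1,2]
E
python3 - <<'E'
from h import *
import pickle
for n in('top','side'):
    s=snap(n);cv2.imwrite(f'pics/{n}0.png',s['frame']);pickle.dump(s,open(n+'0.pkl','wb'))
    print(n,np.linalg.inv(s['camera_from_world'])[:3,3].round(3),s['intrinsics'].round(1).tolist())
print(readout.state())
E
```

```text
top [-0.189 -0.4    1.373] [[534.8, 0.0, 322.0], [0.0, 534.8, 240.9], [0.0, 0.0, 1.0]]
side [0.31  1.171 0.774] [[611.9, 0.0, 316.6], [0.0, 611.9, 238.0], [0.0, 0.0, 1.0]]
{'t': 0.1, 'q': array([-74.7545919 ,  34.38092362,  -0.14541347,  91.6764863 ,
         0.10317591,  54.0246836 ,  -4.57244076]), 'joint_vel': array([-0.00021378, -0.10049654,  0.00274416, -0.088565  , -0.08291472,
       -0.03247863, -0.06187933]), 'effort': array([ 4.33307767e-03, -7.77991605e+01,  1.56975623e+00, -2.58627230e+01,
        1.26542125e-02,  5.58706713e-03, -3.57765350e-05]), 'position': array([0.24355095, 0.68241258, 0.23049004]), 'ee_rot': array([[-9.41840004e-01,  3.36061429e-01, -3.49962045e-04],
       [ 3.36061584e-01,  9.41838992e-01, -1.38727126e-03],
       [-1.36600462e-04, -1.42419636e-03, -9.99998977e-01]]), 'contact_force': array([-0.83268801, -0.30925644, -0.29851636]), 'wrist_torque': array([-0.028961  , -0.00802888, -0.02403437]), 'finger_gap': 0.08559802068235475}
```

View pics/top0.png

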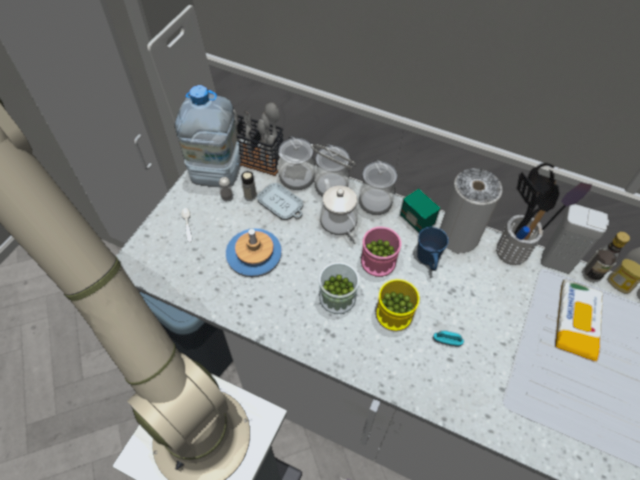

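View pics/side0.png

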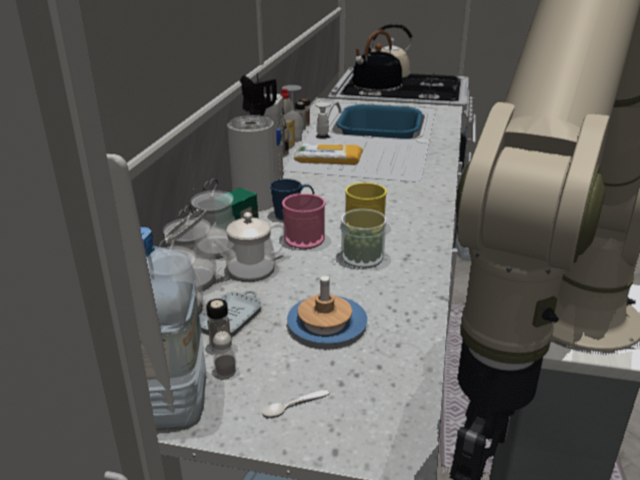

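Seen. Press and cover in the blue saucer: top (253,245), side (324,310). Jar candidates: clear jar at top (338,288), side (363,238); pink at top (380,252), side (304,220); yellow at top (397,304), side (366,205). Lid look-alike: white sugar bowl at top (340,208). I choose the clear jar and the saucer pair.

```bash
cat > m.py <<'E'
from h import *
import sys,pickle
S={n:pickle.load(open(n+'0.pkl','rb')) for n in('top','side')}
box={'top':((215,215,295,280),(308,255,368,318)),'side':((280,265,375,350),(330,200,395,272))}
for n,s in S.items():
    P=pts(s);hsv=cv2.cvtColor(s['frame'],cv2.COLOR_BGR2HSV)
    x0,y0,x1,y1=box[n][0]; m=np.zeros(P.shape[:2],bool);m[y0:y1,x0:x1]=1
    Z=P[...,2]
    wood=m&(hsv[...,0]<20)&(hsv[...,1]>90)
    disc=wood&(abs(Z-.037)<.006);col=wood&(Z>.063)&(Z<.072);stem=m&(Z>.078)
    for nm,k in(('disc',disc),('collartop',col),('stem',stem)):
        if k.sum():
            q=P[k];(c,r)=cv2.minEnclosingCircle(q[:,:2].astype(np.float32))
            print(n,nm,k.sum(),'circle',np.round(c,4),round(r,4),'mean',q.mean(0).round(4),'zmax',q[:,2].max().round(4))
    x0,y0,x1,y1=box[n][1]; m[:]=0;m[y0:y1,x0:x1]=1
    g=m&(hsv[...,0]>25)&(hsv[...,0]<60)&(hsv[...,1]>110)
    if g.sum():
        print(n,'green',g.sum(),'mean',np.nanmean(P[g],0).round(4),np.nanpercentile(P[g][:,2],[5,50,95]))
        t=g&(abs(Z-.062)<.012)
        if t.sum():print('  tops',t.sum(),P[t].mean(0).round(4),np.round(cv2.minEnclosingCircle(P[t][:,:2].astype(np.float32))[0],4))
    r=m&(Z>.100)&(Z<.118)
    if r.sum()>4:
        c,rr=cv2.minEnclosingCircle(P[r][:,:2].astype(np.float32));print(n,'rim',r.sum(),np.round(c,4),rr,P[r].mean(0).round(4))
a=S['top']['frame'][210:325,210:425];b=S['side']['frame'][170:360,270:410]
a=cv2.resize(a,None,fx=3.6,fy=3.6,interpolation=2)[:, :];b=cv2.resize(b,None,fx=2.18,fy=2.18,interpolation=2)
a=cv2.resize(a,(480,257));o=np.zeros((414,800,3),np.uint8);o[:257,:480]=a;o[:b.shape[0],480:480+b.shape[1]]=b[:414]
cv2.imwrite('pics/crop0.png',o)
E
python3 m.py
```

```text
top disc 647 circle [0.5315 0.1437] 0.0566 mean [0.524  0.1391 0.0369] zmax 0.043
top collartop 58 circle [0.5305 0.1455] 0.0202 mean [0.5253 0.1434 0.0669] zmax 0.0719
top stem 77 circle [0.53   0.1445] 0.0115 mean [0.5287 0.1439 0.1028] zmax 0.1179
top green 374 mean [ 0.5091 -0.1419  0.0551] [0.04381303 0.05604517 0.06355933]
  tops 305 [ 0.5078 -0.1421  0.0573] [ 0.5039 -0.1437]
top rim 322 [ 0.4989 -0.1424] 0.05733078718185425 [ 0.4999 -0.1436  0.1081]
side disc 1057 circle [0.5301 0.1496] 0.0569 mean [0.5283 0.1602 0.0373] zmax 0.0428
side collartop 85 circle [0.5313 0.1488] 0.0201 mean [0.5296 0.1547 0.0665] zmax 0.0699
side stem 184 circle [0.5321 0.1466] 0.0129 mean [0.5304 0.1508 0.0999] zmax 0.1174
side green 256 mean [ 0.496  -0.1916  0.0836] [0.06483183 0.08441439 0.09950951]
  tops 62 [ 0.5038 -0.1944  0.0683] [ 0.5031 -0.1867]
side rim 461 [ 0.4912 -0.1811] 0.0948634147644043 [ 0.4981 -0.1529  0.1064]
```

View pics/crop0.png

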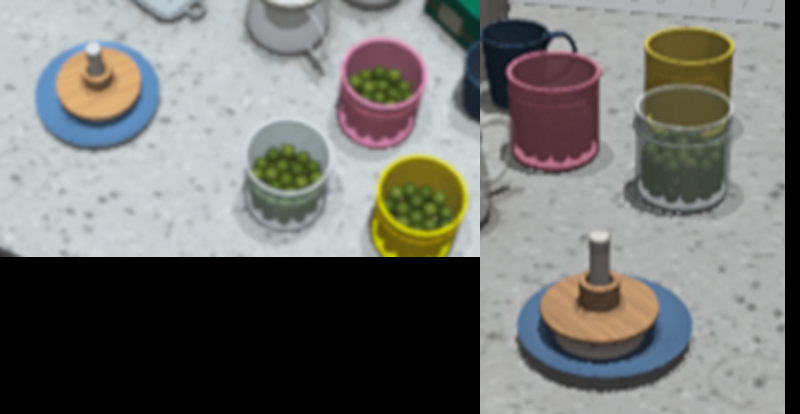

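Choice confirmed by the crop: the clear jar with the white stem and wooden cover in the blue saucer. Stem is at (0.531, 0.146), top 0.115. The jar is near (0.499, -0.143). Moving over the stem.

Call:
{"fn": "jog_arm", "kwargs": {"deltas": [{"tx": 1,"ty": -2,"tz": 0,"spin": 0,"grip": 0},{"tx": 2.8,"ty": -5.2,"tz": 0,"spin": 0,"grip": 0},{"tx": 4.6,"ty": -8.6,"tz": 0,"spin": 0,"grip": 0},{"tx": 6.4,"ty": -12,"tz": 0,"spin": 0,"grip": 0},{"tx": 8.2,"ty": -15.4,"tz": 0,"spin": 0,"grip": 0}]}}

```text
t: 0.52
position: [0.3261, 0.527, 0.2308]
ee_rot: [[-0.942, 0.336, -0.0], [0.336, 0.942, -0.001], [-0.0, -0.001, -1.0]]
contact_force: [1.7, 0.3, 0.0]
finger_gap: 0.0855
```

Call:
{"fn": "jog_arm", "kwargs": {"deltas": [{"tx": 1.8,"ty": -3.4,"tz": 0,"spin": 0,"grip": 0},{"tx": 3.6,"ty": -6.8,"tz": 0,"spin": 0,"grip": 0},{"tx": 5.4,"ty": -10.2,"tz": 0,"spin": 0,"grip": 0},{"tx": 7.2,"ty": -13.6,"tz": 0,"spin": 0,"grip": 0},{"tx": 9,"ty": -17,"tz": 0,"spin": 0,"grip": 0}]}}

```text
t: 0.93
position: [0.4161, 0.357, 0.2311]
ee_rot: [[-0.942, 0.336, -0.0], [0.336, 0.942, -0.0], [0.0, -0.0, -1.0]]
contact_force: [-0.1, 0.8, 0.2]
finger_gap: 0.0851
```

Call:
{"fn": "jog_arm", "kwargs": {"deltas": [{"tx": 1.8,"ty": -3.4,"tz": 0,"spin": 0,"grip": 0},{"tx": 3.6,"ty": -6.8,"tz": 0,"spin": 0,"grip": 0},{"tx": 5.4,"ty": -10.2,"tz": 0,"spin": 0,"grip": 0},{"tx": 7.2,"ty": -13.6,"tz": 0,"spin": 0,"grip": 0},{"tx": 9,"ty": -17,"tz": 0,"spin": 0,"grip": 0}]}}

```text
t: 1.35
position: [0.5061, 0.187, 0.2312]
ee_rot: [[-0.942, 0.336, -0.0], [0.336, 0.942, -0.0], [0.0, -0.0, -1.0]]
contact_force: [0.3, 1.5, 0.1]
finger_gap: 0.0851
```

Call:
{"fn": "jog_arm", "kwargs": {"deltas": [{"tx": 1.3,"ty": -2.1,"tz": 0,"spin": 0,"grip": 0},{"tx": 2.5,"ty": -4.1,"tz": -1,"spin": 0,"grip": 0},{"tx": 2.5,"ty": -4.1,"tz": -4,"spin": 0,"grip": 0},{"tx": 2.5,"ty": -4.1,"tz": -7,"spin": 0,"grip": 0},{"tx": 2.5,"ty": -4.1,"tz": -8.5,"spin": 0,"grip": 0}]}}

```text
t: 1.77
position: [0.5297, 0.1467, 0.1436]
ee_rot: [[-0.941, 0.337, -0.003], [0.337, 0.941, -0.001], [0.002, -0.002, -1.0]]
contact_force: [-1.4, 0.3, -0.5]
finger_gap: 0.0854
```

```bash
python3 - <<'E'
from h import *
st=readout.state();print(st['position'])
o=np.zeros((400,800,3),np.uint8)
for i,n in enumerate(('top','side')):
    s=snap(n);P=pts(s);Z=P[...,2]
    p=np.array([.531,.146,.09]);u,v=proj(s,p);print(n,u,v)
    for h in (.115,):
        w=np.array(proj(s,[.531,.146,h]));print(w)
    u,v=int(u),int(v);c=cv2.resize(s['frame'][v-50:v+50,u-50:u+50],(400,400),interpolation=2);o[:,400*i:400*i+400]=c
cv2.imwrite('pics/near1.png',o)
E
```

```text
[0.5297093  0.14672657 0.143603  ]
top 251.49237452394482 236.1279115623377
[250.65163502 231.18312001]
side 324.5702172383024 287.83504443384913
[324.578431  277.4324785]
```

View pics/near1.png

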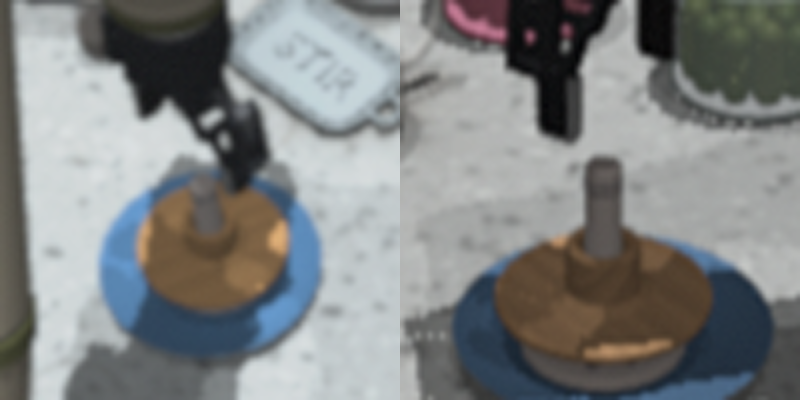

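The stem top is at side (325,278) and top (252,231), as predicted to about a pixel, and the fingers straddle it from above. Descending and closing.

Call:
{"fn": "jog_arm", "kwargs": {"deltas": [{"tx": 0,"ty": 0,"tz": -2,"spin": 0,"grip": 0},{"tx": 0,"ty": 0,"tz": -4,"spin": 0,"grip": 0},{"tx": 0,"ty": 0,"tz": -5.2,"spin": 0,"grip": 0},{"tx": 0,"ty": 0,"tz": -5.7,"spin": 0,"grip": 0},{"tx": 0,"ty": 0,"tz": -5.7,"spin": 0,"grip": 0.3}]}}

```text
t: 2.28
position: [0.5307, 0.1479, 0.0892]
ee_rot: [[-0.942, 0.336, -0.001], [0.336, 0.942, -0.0], [0.0, -0.0, -1.0]]
contact_force: [-0.1, -0.5, 0.0]
finger_gap: 0.0754
```

Call:
{"fn": "jog_arm", "kwargs": {"deltas": [{"grip": 0.5,"tx": 0,"ty": 0,"tz": 0,"spin": 0},{"grip": 0.7,"tx": 0,"ty": 0,"tz": 0,"spin": 0},{"grip": 0.9,"tx": 0,"ty": 0,"tz": 0,"spin": 0},{"grip": 1,"tx": 0,"ty": 0,"tz": 0,"spin": 0},{"grip": 1,"tx": 0,"ty": 0,"tz": 0,"spin": 0}]}}

```text
t: 2.7
position: [0.5308, 0.1474, 0.09]
ee_rot: [[-0.942, 0.336, 0.001], [0.336, 0.942, -0.0], [-0.001, 0.0, -1.0]]
contact_force: [-1.5, -2.4, 3.5]
finger_gap: 0.0181
```

Call:
{"fn": "jog_arm", "kwargs": {"deltas": [{"grip": 1,"tx": 0,"ty": 0,"tz": 0,"spin": 0},{"grip": 1,"tx": 0,"ty": 0,"tz": 0,"spin": 0},{"grip": 1,"tx": 0,"ty": 0,"tz": 0,"spin": 0},{"grip": 1,"tx": 0,"ty": 0,"tz": 0,"spin": 0},{"grip": 1,"tx": 0,"ty": 0,"tz": 0,"spin": 0}]}}

```text
t: 3.12
position: [0.5308, 0.1474, 0.09]
ee_rot: [[-0.942, 0.337, 0.001], [0.337, 0.942, -0.0], [-0.001, 0.0, -1.0]]
contact_force: [-1.4, -1.8, 6.0]
finger_gap: 0.0181
```

Call:
{"fn": "jog_arm", "kwargs": {"deltas": [{"grip": 1,"tx": 0,"ty": 0,"tz": 0.3,"spin": 0},{"grip": 1,"tx": 0,"ty": 0,"tz": 1,"spin": 0},{"grip": 1,"tx": 0,"ty": 0,"tz": 2,"spin": 0},{"grip": 1,"tx": 0,"ty": 0,"tz": 3,"spin": 0},{"grip": 1,"tx": 0,"ty": 0,"tz": 4,"spin": 0}]}}

```text
t: 3.53
position: [0.5308, 0.1479, 0.1305]
ee_rot: [[-0.942, 0.336, 0.0], [0.336, 0.942, 0.0], [-0.0, 0.0, -1.0]]
contact_force: [0.9, -0.1, -3.8]
finger_gap: 0.018
```

Call:
{"fn": "jog_arm", "kwargs": {"deltas": [{"grip": 1,"tx": 0,"ty": 0,"tz": 2,"spin": 0},{"grip": 1,"tx": 0,"ty": 0,"tz": 4,"spin": 0},{"grip": 1,"tx": 0,"ty": 0,"tz": 6,"spin": 0},{"grip": 1,"tx": 0,"ty": 0,"tz": 8,"spin": 0},{"grip": 1,"tx": 0,"ty": 0,"tz": 9,"spin": 0}]}}

```text
t: 3.95
position: [0.5314, 0.148, 0.2225]
ee_rot: [[-0.942, 0.336, 0.003], [0.336, 0.942, 0.001], [-0.003, 0.002, -1.0]]
contact_force: [0.2, 0.2, -2.5]
finger_gap: 0.0175
```

```bash
python3 - <<'E'
from h import *
st=readout.state();p=st['position'];print(p)
o=np.zeros((400,800,3),np.uint8)
for i,n in enumerate(('top','side')):
    s=snap(n);P=pts(s);Z=P[...,2];hsv=cv2.cvtColor(s['frame'],cv2.COLOR_BGR2HSV)
    near=(np.hypot(P[...,0]-p[0],P[...,1]-p[1])<.075)
    w=near&(hsv[...,0]<20)&(hsv[...,1]>90)&(Z>.1)&(Z<p[2])
    print(n,w.sum(),'zs',np.percentile(P[w][:,2],[2,25,50,75,98]).round(4))
    zm=np.median(P[w][:,2]);d=w&(abs(Z-zm)<.006);c,r=cv2.minEnclosingCircle(P[d][:,:2].astype(np.float32))
    A=np.c_[P[d][:,:2],np.ones(d.sum())];print(' disc',np.round(c,4),round(r,4),'plane',np.linalg.lstsq(A,P[d][:,2],rcond=None)[0].round(3))
    # jar rim
    near=(np.hypot(P[...,0]-.499,P[...,1]+.143)<.07)&(Z>.1)&(Z<.116)
    q=P[near];c,r=cv2.minEnclosingCircle(q[:,:2].astype(np.float32));print(' rim',near.sum(),np.round(c,4),round(r,4))
    u,v=map(int,proj(s,[p[0],p[1],p[2]-.05]));c=cv2.resize(s['frame'][v-50:v+50,u-50:u+50],(400,400),interpolation=2);o[:,400*i:400*i+400]=c
cv2.imwrite('pics/near2.png',o)
E
```

```text
[0.53141452 0.14800179 0.22248307]
top 832 zs [0.1638 0.1681 0.1702 0.173  0.1995]
 disc [0.531  0.1438] 0.0564 plane [ 0.009 -0.007  0.166]
 rim 309 [ 0.4987 -0.1451] 0.0566
side 1295 zs [0.1665 0.1697 0.1708 0.173  0.2002]
 disc [0.5338 0.1461] 0.0602 plane [ 0.006 -0.012  0.169]
 rim 418 [ 0.4994 -0.144 ] 0.0602
```

View pics/near2.png

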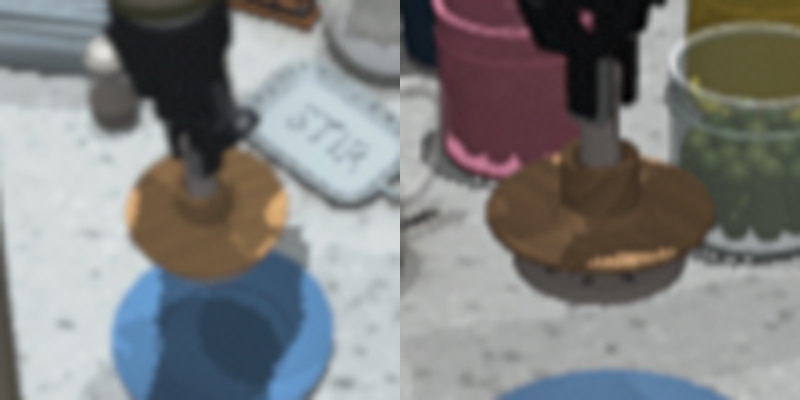

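Pair is lifted level (disc top 0.170 as expected), with the saucer empty. Carrying it over the jar.

Call:
{"fn": "jog_arm", "kwargs": {"deltas": [{"grip": 1,"tx": -0.1,"ty": -0.8,"tz": 0,"spin": 0},{"grip": 1,"tx": -0.3,"ty": -2.4,"tz": 0,"spin": 0},{"grip": 1,"tx": -0.5,"ty": -4.6,"tz": 0,"spin": 0},{"grip": 1,"tx": -0.8,"ty": -7,"tz": 0,"spin": 0},{"grip": 1,"tx": -1.1,"ty": -9.5,"tz": 0,"spin": 0}]}}

```text
t: 4.47
position: [0.5185, 0.0515, 0.2178]
ee_rot: [[-0.942, 0.335, -0.003], [0.335, 0.942, -0.001], [0.002, -0.002, -1.0]]
contact_force: [0.9, -0.9, -4.1]
finger_gap: 0.0179
```

Call:
{"fn": "jog_arm", "kwargs": {"deltas": [{"grip": 1,"tx": -0.3,"ty": -2.5,"tz": 0,"spin": 0},{"grip": 1,"tx": -0.6,"ty": -5,"tz": 0,"spin": 0},{"grip": 1,"tx": -0.8,"ty": -7.5,"tz": 0,"spin": 0},{"grip": 1,"tx": -1.0,"ty": -9.5,"tz": 0,"spin": 0},{"grip": 1,"tx": -1.2,"ty": -11,"tz": 0,"spin": 0}]}}

```text
t: 4.88
position: [0.5062, -0.0599, 0.2179]
ee_rot: [[-0.941, 0.338, -0.003], [0.338, 0.941, -0.001], [0.002, -0.002, -1.0]]
contact_force: [0.0, -0.6, -4.1]
finger_gap: 0.0182
```

Call:
{"fn": "jog_arm", "kwargs": {"deltas": [{"grip": 1,"tx": -0.2,"ty": -1.8,"tz": 0,"spin": 0},{"grip": 1,"tx": -0.4,"ty": -3.8,"tz": 0,"spin": 0},{"grip": 1,"tx": -0.6,"ty": -5.8,"tz": 0,"spin": 0},{"grip": 1,"tx": -0.9,"ty": -7.4,"tz": 0,"spin": 0},{"grip": 1,"tx": -1.0,"ty": -8.4,"tz": 0,"spin": 0}]}}

```text
t: 5.3
position: [0.4959, -0.1435, 0.2179]
ee_rot: [[-0.941, 0.338, -0.003], [0.338, 0.941, -0.0], [0.003, -0.001, -1.0]]
contact_force: [0.0, -0.0, -3.5]
finger_gap: 0.0177
```

Call:
{"fn": "jog_arm", "kwargs": {"deltas": [{"grip": 1,"tx": 0,"ty": 0,"tz": 0,"spin": 0},{"grip": 1,"tx": 0,"ty": 0,"tz": 0,"spin": 0},{"grip": 1,"tx": 0,"ty": 0,"tz": 0,"spin": 0}]}}

```text
t: 5.55
position: [0.4976, -0.1402, 0.2188]
ee_rot: [[-0.942, 0.335, -0.001], [0.335, 0.942, 0.001], [0.001, 0.0, -1.0]]
contact_force: [-0.9, 0.7, -2.9]
finger_gap: 0.0179
```

```bash
cat > al.py <<'E'
from h import *
import sys,pickle
def circ(q,r):  # robust fixed-radius circle fit
    from scipy.optimize import least_squares
    f=least_squares(lambda c:np.hypot(*(q-c).T)-r,q.mean(0),loss='soft_l1',f_scale=.002);return f.x
tag=sys.argv[1];p=readout.state()['position'];print(p)
o=np.zeros((480,800,3),np.uint8)
for i,n in enumerate(('top','side')):
    s=snap(n);pickle.dump(s,open(f'{n}_{tag}.pkl','wb'));K=s['intrinsics']
    P=pts(s);Z=P[...,2];hsv=cv2.cvtColor(s['frame'],cv2.COLOR_BGR2HSV)
    near=np.hypot(P[...,0]-p[0],P[...,1]-p[1])<.075
    w=(near&(hsv[...,0]<20)&(hsv[...,1]>90)&(Z>.1)&(Z<p[2])).astype(np.uint8)
    h=np.median(P[w>0][:,2])
    ct=max(cv2.findContours(w,cv2.RETR_EXTERNAL,cv2.CHAIN_APPROX_NONE)[0],key=cv2.contourArea)[:,0]
    q=np.array([ray(s,u,v,h-.003)[:2] for u,v in ct]);q=q[abs(np.hypot(*(q-p[:2]).T)-.057)<.008]
    print(n,'disc z',h.round(4),'c',circ(q,.057).round(4),len(q))
    k=(np.hypot(P[...,0]-.499,P[...,1]+.143)<.066)&(Z>.1)&(Z<.116)&(w==0);q=P[k][:,:2]
    print('  rim',k.sum(),circ(q,.0535).round(4))
    u,v=map(int,proj(s,[p[0],p[1],p[2]-.07]));c=cv2.resize(s['frame'][v-60:v+60,u-50:u+50],(400,480),interpolation=2);o[:,400*i:400*i+400]=c
cv2.imwrite(f'pics/al_{tag}.png',o)
E
python3 al.py a
```

```text
[ 0.49758523 -0.14020135  0.21876878]
top disc z 0.1667 c [ 0.4984 -0.1402] 78
  rim 160 [ 0.4988 -0.1439]
side disc z 0.167 c [ 0.4978 -0.141 ] 96
  rim 280 [ 0.4981 -0.1444]
```

View pics/al_a.png

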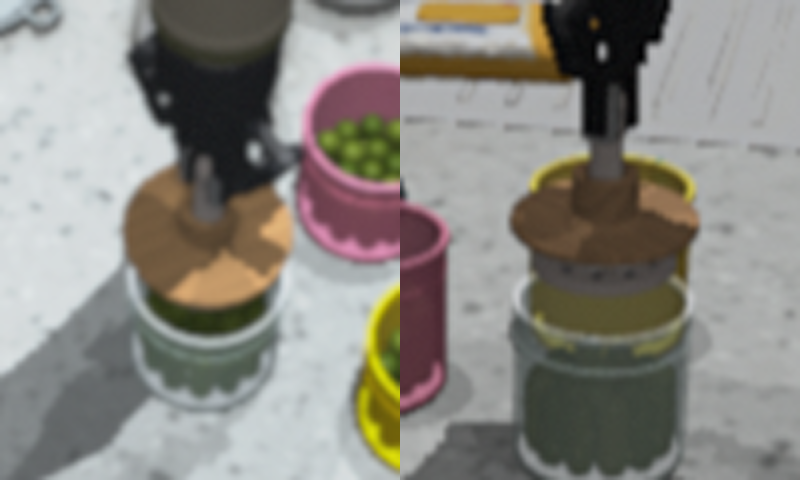

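Disc edge is centred at (0.498,-0.1406). The rim shows only in part, so I refit it from the unobstructed first pictures.

```bash
python3 - <<'E'
from h import *
import pickle
from scipy.optimize import least_squares
def fit(q,r=None):
    x0=[.499,-.143,.0535]
    f=least_squares(lambda c:np.hypot(*(q-c[:2]).T)-(c[2] if r is None else r),x0,loss='soft_l1',f_scale=.0015);return f.x.round(4)
for n in('top','side'):
    s=pickle.load(open(n+'0.pkl','rb'));P=pts(s);Z=P[...,2];d=np.hypot(P[...,0]-.499,P[...,1]+.1435)
    k=(d<.062)&(d>.044)&(Z>.104)&(Z<.115);q=P[k][:,:2];a=np.degrees(np.arctan2(q[:,1]+.1435,q[:,0]-.499))
    print(n,k.sum(),'free',fit(q),'fix',fit(q,.053),np.histogram(a,8,(-180,180))[0],Z[k].mean())
# stem near tip in image a
p=readout.state()['position']
for n in('top','side'):
    s=pickle.load(open(n+'_a.pkl','rb'));P=pts(s);Z=P[...,2];hsv=cv2.cvtColor(s['frame'],cv2.COLOR_BGR2HSV)
    k=(np.hypot(P[...,0]-p[0],P[...,1]-p[1])<.02)&(Z>.203)&(Z<.22)&(hsv[...,2]>60)
    q=P[k];print(n,'stem',k.sum(),q.mean(0).round(4))
E
```

```text
top 263 free [ 0.4976 -0.1445  0.0524] fix [ 0.4977 -0.1445  0.0535] [40 32 30 33 34 33 28 33] 0.10916946135032156
side 302 free [ 0.4978 -0.1434  0.0524] fix [ 0.4977 -0.1434  0.0535] [30 40 48 34 22 49 47 32] 0.1085831491205889
top stem 16 [ 0.492  -0.139   0.2087]
side stem 50 [ 0.4975 -0.1351  0.2102]
```

Jar axis is (0.4977,-0.1440), two views agreeing within 1 mm. Shifting y by -0.3 cm and lowering in stages.

Call:
{"fn": "jog_arm", "kwargs": {"deltas": [{"grip": 1,"tx": 0,"ty": -0.3,"tz": 0,"spin": 0},{"grip": 1,"tx": 0,"ty": -0.3,"tz": -0.8,"spin": 0},{"grip": 1,"tx": 0,"ty": -0.3,"tz": -1.6,"spin": 0},{"grip": 1,"tx": 0,"ty": -0.3,"tz": -2.4,"spin": 0},{"grip": 1,"tx": 0,"ty": -0.3,"tz": -3.0,"spin": 0}]}}

```text
t: 6.07
position: [0.4973, -0.1439, 0.1879]
ee_rot: [[-0.942, 0.336, -0.001], [0.336, 0.942, 0.0], [0.001, -0.0, -1.0]]
contact_force: [-0.0, 0.1, -3.3]
finger_gap: 0.0179
```

Call:
{"fn": "jog_arm", "kwargs": {"deltas": [{"grip": 1,"tx": 0,"ty": 0,"tz": -0.3,"spin": 0},{"grip": 1,"tx": 0,"ty": 0,"tz": -0.6,"spin": 0},{"grip": 1,"tx": 0,"ty": 0,"tz": -0.8,"spin": 0},{"grip": 1,"tx": 0,"ty": 0,"tz": -1.0,"spin": 0},{"grip": 1,"tx": 0,"ty": 0,"tz": -1.0,"spin": 0}]}}

```text
t: 6.48
position: [0.4977, -0.1442, 0.179]
ee_rot: [[-0.942, 0.336, -0.0], [0.336, 0.942, 0.0], [0.0, -0.0, -1.0]]
contact_force: [-0.4, -0.4, -3.6]
finger_gap: 0.0185
```

```bash
python3 al.py b
```

```text
[ 0.49765527 -0.14419868  0.17904868]
top disc z 0.1271 c [ 0.502  -0.1444] 74
  rim 103 [ 0.4984 -0.1442]
side disc z 0.1275 c [ 0.4976 -0.145 ] 99
  rim 316 [ 0.4986 -0.1469]
```

View pics/al_b.png

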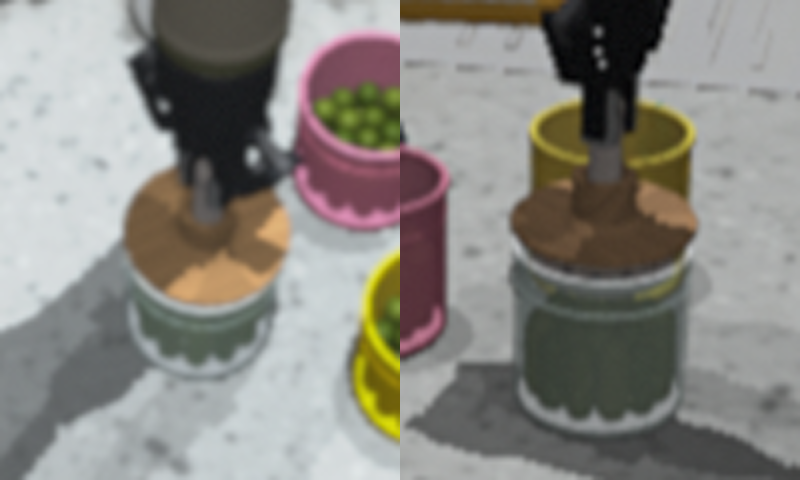

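The plate is inside the mouth, and the disc is centred and level just above the rim. Continuing down gently.

Call:
{"fn": "jog_arm", "kwargs": {"deltas": [{"grip": 1,"tx": 0,"ty": 0,"tz": -0.3,"spin": 0},{"grip": 1,"tx": 0,"ty": 0,"tz": -0.6,"spin": 0},{"grip": 1,"tx": 0,"ty": 0,"tz": -0.9,"spin": 0},{"grip": 1,"tx": 0,"ty": 0,"tz": -1.2,"spin": 0},{"grip": 1,"tx": 0,"ty": 0,"tz": -1.5,"spin": 0}]}}

```text
t: 7.0
position: [0.4978, -0.1442, 0.164]
ee_rot: [[-0.942, 0.336, 0.0], [0.336, 0.942, -0.0], [-0.0, 0.0, -1.0]]
contact_force: [0.9, -0.4, -2.0]
finger_gap: 0.018
```

Call:
{"fn": "jog_arm", "kwargs": {"deltas": [{"grip": 1,"tx": 0,"ty": 0,"tz": -0.3,"spin": 0},{"grip": 1,"tx": 0,"ty": 0,"tz": -0.6,"spin": 0},{"grip": 1,"tx": 0,"ty": 0,"tz": -0.8,"spin": 0},{"grip": 1,"tx": 0,"ty": 0,"tz": -1.0,"spin": 0},{"grip": 1,"tx": 0,"ty": 0,"tz": -1.1,"spin": 0}]}}

```text
t: 7.42
position: [0.4976, -0.1442, 0.153]
ee_rot: [[-0.942, 0.336, -0.0], [0.336, 0.942, 0.0], [0.0, -0.0, -1.0]]
contact_force: [-0.5, 0.2, -2.0]
finger_gap: 0.0178
```

```bash
python3 al.py c
```

```text
[ 0.49764064 -0.14418141  0.1529869 ]
top disc z 0.1167 c [ 0.5016 -0.1459] 74
  rim 94 [ 0.4974 -0.145 ]
side disc z 0.1171 c [ 0.4986 -0.1474] 92
  rim 207 [ 0.498  -0.1443]
```

View pics/al_c.png

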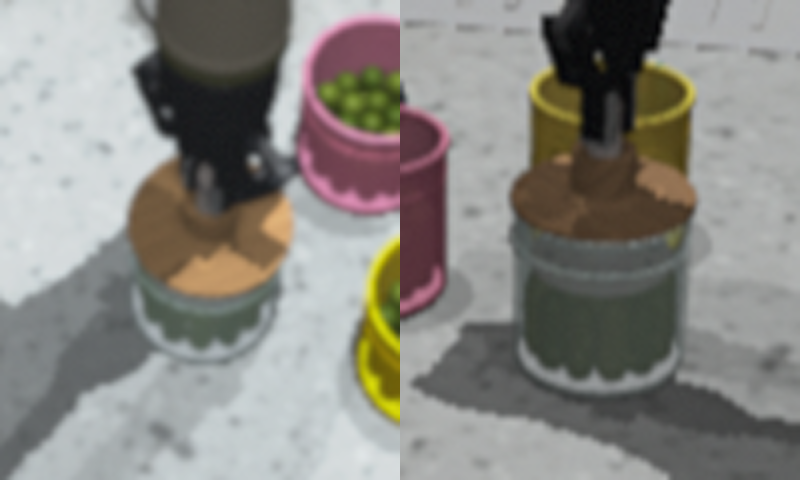

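The cover sits on the rim (disc top 0.117) and the press hangs about 4 mm above home. Lowering finely until the force turns.

Call:
{"fn": "jog_arm", "kwargs": {"deltas": [{"grip": 1,"tx": 0,"ty": 0,"tz": -0.1,"spin": 0},{"grip": 1,"tx": 0,"ty": 0,"tz": -0.2,"spin": 0},{"grip": 1,"tx": 0,"ty": 0,"tz": -0.3,"spin": 0},{"grip": 1,"tx": 0,"ty": 0,"tz": -0.3,"spin": 0}]}}

```text
t: 7.85
position: [0.4976, -0.1442, 0.1501]
ee_rot: [[-0.942, 0.336, -0.0], [0.336, 0.942, 0.0], [0.0, -0.0, -1.0]]
contact_force: [-0.5, -0.5, -2.7]
finger_gap: 0.0179
```

Call:
{"fn": "jog_arm", "kwargs": {"deltas": [{"grip": 1,"tx": 0,"ty": 0,"tz": -0.05,"spin": 0},{"grip": 1,"tx": 0,"ty": 0,"tz": -0.1,"spin": 0},{"grip": 1,"tx": 0,"ty": 0,"tz": -0.1,"spin": 0}]}}

```text
t: 8.1
position: [0.4977, -0.1442, 0.1492]
ee_rot: [[-0.942, 0.336, 0.0], [0.336, 0.942, -0.0], [-0.0, -0.0, -1.0]]
contact_force: [0.7, -0.2, -2.4]
finger_gap: 0.0178
```

Call:
{"fn": "jog_arm", "kwargs": {"deltas": [{"grip": 1,"tx": 0,"ty": 0,"tz": -0.05,"spin": 0},{"grip": 1,"tx": 0,"ty": 0,"tz": -0.1,"spin": 0},{"grip": 1,"tx": 0,"ty": 0,"tz": -0.1,"spin": 0}]}}

```text
t: 8.35
position: [0.4979, -0.1444, 0.1488]
ee_rot: [[-0.942, 0.336, 0.001], [0.336, 0.942, -0.0], [-0.001, -0.0, -1.0]]
contact_force: [-1.2, -0.5, 4.5]
finger_gap: 0.0178
```

Seated: the force turned to +4.5 N at TCP 0.149, the expected height. Opening.

Call:
{"fn": "jog_arm", "kwargs": {"deltas": [{"grip": 0.8,"tx": 0,"ty": 0,"tz": 0.05,"spin": 0},{"grip": 0.6,"tx": 0,"ty": 0,"tz": 0.05,"spin": 0},{"grip": 0.4,"tx": 0,"ty": 0,"tz": 0.05,"spin": 0},{"grip": 0.2,"tx": 0,"ty": 0,"tz": 0.05,"spin": 0},{"grip": 0,"tx": 0,"ty": 0,"tz": 0.05,"spin": 0}]}}

```text
t: 8.77
position: [0.4978, -0.1442, 0.1488]
ee_rot: [[-0.942, 0.336, 0.0], [0.336, 0.942, -0.0], [-0.0, 0.0, -1.0]]
contact_force: [-0.0, -0.0, -0.5]
finger_gap: 0.0659
```

Call:
{"fn": "jog_arm", "kwargs": {"deltas": [{"grip": 0,"tx": 0,"ty": 0,"tz": 0,"spin": 0},{"grip": 0,"tx": 0,"ty": 0,"tz": 0,"spin": 0},{"grip": 0,"tx": 0,"ty": 0,"tz": 0,"spin": 0},{"grip": 0,"tx": 0,"ty": 0,"tz": 0,"spin": 0}]}}

```text
t: 9.1
position: [0.4977, -0.1442, 0.1488]
ee_rot: [[-0.942, 0.336, 0.0], [0.336, 0.942, -0.0], [-0.0, 0.0, -1.0]]
contact_force: [0.5, 1.0, 0.5]
finger_gap: 0.0851
```

```bash
python3 al.py d; python3 - <<'E'
from h import *
import pickle
for n in('top','side'):
    s=pickle.load(open(n+'_d.pkl','rb'));P=pts(s);Z=P[...,2];hsv=cv2.cvtColor(s['frame'],cv2.COLOR_BGR2HSV)
    n_=np.hypot(P[...,0]-.4977,P[...,1]+.144)
    k=(n_<.028)&(Z>.128)&(Z<.15)&(hsv[...,0]<20)&(hsv[...,1]>90)
    q=P[k];print(n,'collar',k.sum(),np.round(cv2.minEnclosingCircle(q[:,:2].astype(np.float32)),4) if 0 else (np.round(cv2.minEnclosingCircle(q[:,:2].astype(np.float32))[0],4),cv2.minEnclosingCircle(q[:,:2].astype(np.float32))[1]),q[:,2].max())
    k=(n_<.018)&(Z>.152)&(hsv[...,2]>60)&(hsv[...,1]<60);q=P[k];print(' stem',k.sum(),np.nanmean(q,0).round(4),np.percentile(q[:,2],98) if len(q) else '')
E
```

```text
[ 0.49769198 -0.14418892  0.14875674]
top disc z 0.1171 c [ 0.5016 -0.1485] 76
  rim 90 [ 0.4978 -0.1431]
side disc z 0.1173 c [ 0.4983 -0.1465] 94
  rim 212 [ 0.4981 -0.1447]
top collar 93 (array([ 0.4972, -0.1445]), 0.020776856690645218) 0.1490064662314241
 stem 65 [ 0.4947 -0.1465  0.184 ] 0.46244368918325207
side collar 116 (array([ 0.4977, -0.1401]), 0.01916434057056904) 0.1488236941183082
 stem 80 [ 0.4966 -0.1383  0.2074] 0.5768950769935599
```

View pics/al_d.png

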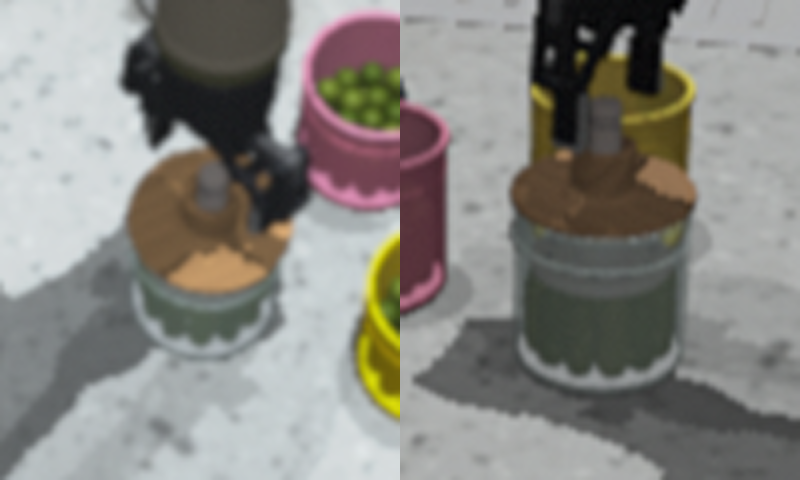

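The stem is free and standing above the collar. The collar is centred between the open fingers at top-crop (210,195) and side-crop (603,165). Going down to the collar.

Call:
{"fn": "jog_arm", "kwargs": {"deltas": [{"grip": 0,"tx": 0,"ty": 0,"tz": -0.8,"spin": 0},{"grip": 0,"tx": 0,"ty": 0,"tz": -1.7,"spin": 0},{"grip": 0,"tx": 0,"ty": 0,"tz": -2.5,"spin": 0},{"grip": 0,"tx": 0,"ty": 0,"tz": -3.0,"spin": 0},{"grip": 0,"tx": 0,"ty": 0,"tz": -3.0,"spin": 0}]}}

```text
t: 9.62
position: [0.4969, -0.144, 0.1172]
ee_rot: [[-0.942, 0.336, -0.002], [0.336, 0.942, 0.0], [0.002, -0.0, -1.0]]
contact_force: [-0.1, -0.8, 0.1]
finger_gap: 0.0856
```

Call:
{"fn": "jog_arm", "kwargs": {"deltas": [{"grip": 0.2,"tx": 0,"ty": 0,"tz": 0,"spin": 0},{"grip": 0.35,"tx": 0,"ty": 0,"tz": 0,"spin": 0},{"grip": 0.45,"tx": 0,"ty": 0,"tz": 0,"spin": 0},{"grip": 0.5,"tx": 0,"ty": 0,"tz": 0,"spin": 0},{"grip": 0.55,"tx": 0,"ty": 0,"tz": 0,"spin": 0}]}}

```text
t: 10.03
position: [0.4979, -0.1442, 0.1194]
ee_rot: [[-0.942, 0.336, 0.001], [0.336, 0.942, -0.0], [-0.001, 0.0, -1.0]]
contact_force: [-1.2, 0.8, 4.3]
finger_gap: 0.0392
```

Call:
{"fn": "jog_arm", "kwargs": {"deltas": [{"grip": 0.6,"tx": 0,"ty": 0,"tz": 0,"spin": 0},{"grip": 0.7,"tx": 0,"ty": 0,"tz": 0,"spin": 0},{"grip": 0.85,"tx": 0,"ty": 0,"tz": 0,"spin": 0},{"grip": 1,"tx": 0,"ty": 0,"tz": 0,"spin": 0},{"grip": 1,"tx": 0,"ty": 0,"tz": 0,"spin": 0}]}}

```text
t: 10.45
position: [0.4979, -0.1442, 0.1195]
ee_rot: [[-0.942, 0.336, 0.001], [0.336, 0.942, -0.0], [-0.001, 0.0, -1.0]]
contact_force: [-1.6, -0.5, 6.2]
finger_gap: 0.0387
```

Call:
{"fn": "jog_arm", "kwargs": {"deltas": [{"grip": 1,"tx": 0,"ty": 0,"tz": 0.2,"spin": 0},{"grip": 1,"tx": 0,"ty": 0,"tz": 0.5,"spin": 0},{"grip": 1,"tx": 0,"ty": 0,"tz": 0.9,"spin": 0},{"grip": 1,"tx": 0,"ty": 0,"tz": 1.4,"spin": 0},{"grip": 1,"tx": 0,"ty": 0,"tz": 1.9,"spin": 0}]}}

```text
t: 10.87
position: [0.4977, -0.1442, 0.1383]
ee_rot: [[-0.942, 0.336, 0.0], [0.336, 0.942, -0.0], [-0.0, 0.0, -1.0]]
contact_force: [0.6, 0.3, -0.9]
finger_gap: 0.0386
```

```bash
python3 al.py e
```

```text
[ 0.49768056 -0.144197    0.13829499]
top disc z 0.1346 c [ 0.5022 -0.1446] 68
  rim 136 [ 0.4987 -0.1442]
side disc z 0.1358 c [ 0.4984 -0.146 ] 84
  rim 252 [ 0.4979 -0.1451]
```

View pics/al_e.png

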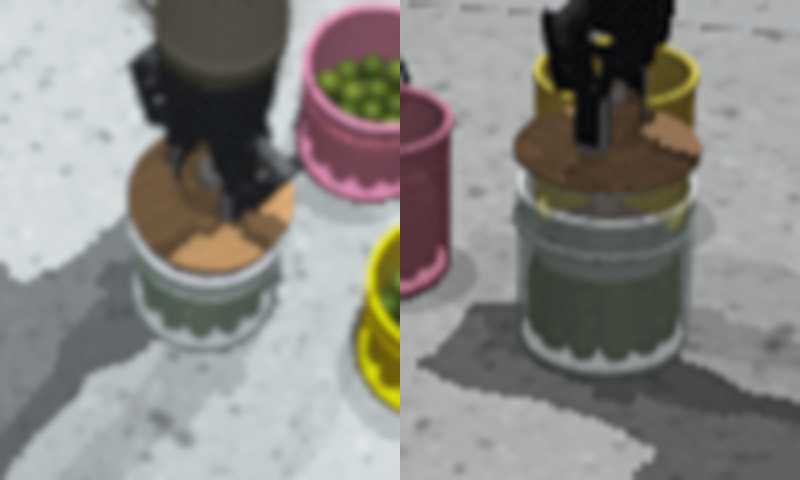

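The cover rises alone and level (force about -1 N, the cover's weight only), and the press stays down in the jar. Lifting another 9.4 cm straight up.

Call:
{"fn": "jog_arm", "kwargs": {"deltas": [{"grip": 1,"tx": 0,"ty": 0,"tz": 0.7,"spin": 0},{"grip": 1,"tx": 0,"ty": 0,"tz": 1.6,"spin": 0},{"grip": 1,"tx": 0,"ty": 0,"tz": 2.6,"spin": 0},{"grip": 1,"tx": 0,"ty": 0,"tz": 3.6,"spin": 0},{"grip": 1,"tx": 0,"ty": 0,"tz": 4.6,"spin": 0}]}}

```text
t: 11.38
position: [0.4978, -0.1442, 0.1851]
ee_rot: [[-0.942, 0.336, 0.001], [0.336, 0.942, -0.0], [-0.001, 0.0, -1.0]]
contact_force: [-0.4, 0.8, -1.0]
finger_gap: 0.0384
```

Call:
{"fn": "jog_arm", "kwargs": {"deltas": [{"grip": 1,"tx": 0,"ty": 0,"tz": 1.0,"spin": 0},{"grip": 1,"tx": 0,"ty": 0,"tz": 2.2,"spin": 0},{"grip": 1,"tx": 0,"ty": 0,"tz": 3.4,"spin": 0},{"grip": 1,"tx": 0,"ty": 0,"tz": 4.4,"spin": 0},{"grip": 1,"tx": 0,"ty": 0,"tz": 4.8,"spin": 0}]}}

```text
t: 11.8
position: [0.4982, -0.1443, 0.2337]
ee_rot: [[-0.942, 0.336, 0.002], [0.336, 0.942, -0.0], [-0.002, 0.0, -1.0]]
contact_force: [-0.3, 0.4, -1.0]
finger_gap: 0.0385
```

Call:
{"fn": "jog_arm", "kwargs": {"deltas": [{"grip": 1,"tx": 0,"ty": 0,"tz": 0,"spin": 0},{"grip": 1,"tx": 0,"ty": 0,"tz": 0,"spin": 0},{"grip": 1,"tx": 0,"ty": 0,"tz": 0,"spin": 0}]}}

```text
t: 12.05
position: [0.4974, -0.1441, 0.2313]
ee_rot: [[-0.942, 0.336, -0.001], [0.336, 0.942, 0.0], [0.001, -0.0, -1.0]]
contact_force: [0.6, 0.4, -1.1]
finger_gap: 0.0385
```

```bash
python3 al.py f; python3 - <<'E'
from h import *
import pickle
s=pickle.load(open('side_f.pkl','rb'));P=pts(s);Z=P[...,2];hsv=cv2.cvtColor(s['frame'],cv2.COLOR_BGR2HSV)
n=np.hypot(P[...,0]-.4977,P[...,1]+.144)
k=(n<.02)&(Z>.12)&(Z<.19);q=P[k];print('stem',k.sum(),q.mean(0).round(4),np.percentile(q[:,2],[2,98]).round(4))
w=(n<.06)&(hsv[...,0]<20)&(hsv[...,1]>90)&(Z>.2);print('cover z',np.percentile(P[w][:,2],[1,25,50,98]).round(4))
d=w&(abs(Z-np.median(P[w][:,2]))<.005);print('tilt',np.linalg.lstsq(np.c_[P[d][:,:2],np.ones(d.sum())],P[d][:,2],rcond=None)[0].round(3))
s0=pickle.load(open('side0.pkl','rb'));D=cv2.absdiff(s['frame'],s0['frame']).max(2)
print(readout.state()['contact_force'])
E
```

```text
[ 0.49736369 -0.14410463  0.231294  ]
top disc z 0.2276 c [ 0.5017 -0.1451] 70
  rim 220 [ 0.499 -0.144]
side disc z 0.2281 c [ 0.4986 -0.1465] 79
  rim 434 [ 0.4981 -0.1444]
stem 189 [ 0.4977 -0.14    0.15  ] [0.1208 0.1751]
cover z [0.2241 0.2274 0.2287 0.2965]
tilt [-0.    -0.008  0.227]
[ 0.47861863  0.04988461 -2.33735669]
```

View pics/al_f.png

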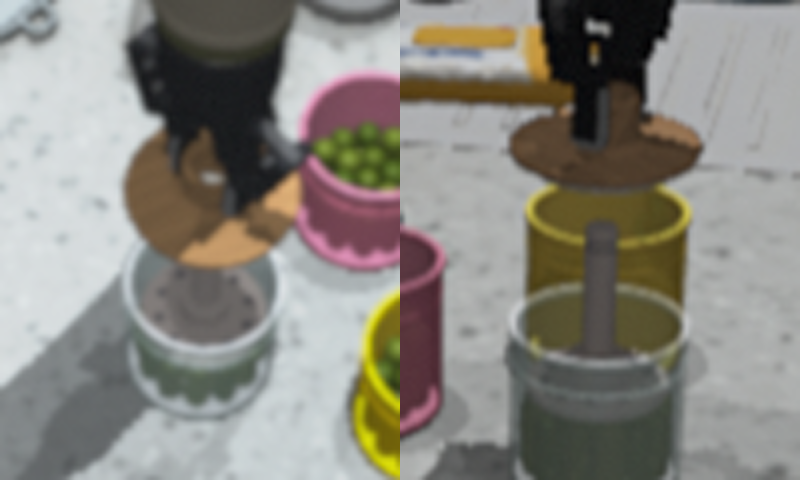

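The press stands upright on the gherkins with its stem top at 0.175. The cover is level, its lip bottom at about 0.214, roughly 4 cm clear. Handing in.

```bash
python3 -c "
from rig import ctrl
print(ctrl.finish_job())"
```

```text
the job is handed in; nothing more can be done
None
```

The double lid is in place and the job is handed in at about 12 s. The press lid sits on the gherkins, and the arm is holding the wooden cover level above it, ready for the brine.

I gripped the pair by the stem, carried it from the saucer to the clear jar and lowered it. The wrist force turned upward, at 4.5 N, at the expected seated height. I then let go of the stem, took the cover by its collar and lifted it straight up, about 11 cm.

Last checks:
- **Press lid:** it stands upright, with the stem top at z ≈ 0.175 against 0.174 expected.
- **Cover:** it is level to within 0.5°, and the underside of its lip is about 4 cm above the stem top. The wrist force was between −1.1 and −2.3 N, about right for the cover's weight alone.
- **Jar:** the rim is within about 1 mm of where it started.

- **Disagreement between cameras:** the top view puts the disc centre about 3–4 mm farther out in x than the side view. I put this down to the gripper hiding part of the disc's edge.
- **Not checked:** I did not measure the bystander items at the end. The arm stayed clear of them throughout.

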